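# Unlock and open the guard of a glaze jar mill

## Task

Open the wire guard of the jar mill so that the potter can get at the jar: pull the R-clip out of the nose of the locking bolt and put it in the wooden parts tray, draw the sprung bolt back and tip its handle right over into the holding notch so that the bolt stays back by itself, then swing the guard all the way open onto its stop without letting it fall. Leave the mug, the brush and the glaze jar where they stand.

Things in the scene. Friction and masses are not known exactly. Their poses are not given: they have to be found in the camera images.
- mill: Bench jar mill, fixed: grey casing 300 x 176 mm, 88 mm high; on it two rubber rollers and a white jar under a hinged wire guard (top at 226 mm). Origin: centre of its underside, on the bench. Its x runs along the rollers, away from the robot (turned up to 0.2 rad), y left, z up. The locking bolt is on its right (-y) side face, the guard's hinge along its left (+y) top edge.
- barrel (a point): On the locking bolt's axis, at x 0, y -122, z 78 mm of the mill; axes as the mill's. Slotted steel tube, 38 mm diameter, from x -81 to 45 mm of this point along the mill's x, 34 mm off the casing's side. In it a sprung 20 mm rod, the bolt, whose nose points to +x and ends at x 84 mm when home; a cross hole along y at x 70 mm holds the R-clip.
- hasp (a point): Centre of the 24 mm hole in the guard's hasp plate, which the bolt's nose passes through when home: 58 mm along x from barrel while the guard is shut. The plate is 6 mm thick along x and reaches 20 mm outward (-y), 36 mm inward, 20 mm down and 21 mm up from this point. It swings with the guard.
- bolt_grip (a point): Grip point on the bolt's handle, 46 mm from the bolt's axis, moving with it; z points out along the handle, x along the bolt to its nose. The handle is a round stem, 9 mm diameter, standing up through the slot, with a 20 mm ball at the end (ball centre 68 mm from the axis). Bolt home: it is at x 10 mm of barrel, upright.
- bolt (a joint): How far the bolt is drawn back along the mill's -x, m: 0 home, 0.043 at the end stop, 0.032 when parked in the notch. The spring pulls it home with 7 N at 0, 16 N at the stop. With the clip in place it moves only about 8 mm.
- bolt_turn (a joint): Tip of the bolt's handle about the bolt's axis, rad: 0 upright, growing as it tips away from the guard (to the mill's -y), 1.15 at its end. It turns easily. The slot is J-shaped: straight back along the top; only beyond 0.037 m back can the handle tip. Past about 0.86 rad it is fully clear of a 4.5 mm hook; let go there, the bolt springs forward into the notch and stays.
- clip_loop (a point): Centre of the coiled loop of the loose steel R-clip (5 mm wire, about 76 mm long, 42 g): a ring 28 mm across, 10 mm thick along the clip's x, standing upright with x along the mill's x, 38 mm out (-y) from the bolt's axis and 12 to 16 mm below it. The clip's y points along its legs. Pull it straight out to the mill's -y: it lets go at about 5 N and is free of the nose after 40 mm.
- clip_tip (a point): End of the clip's straight leg, 60 mm along the clip's y and 11.5 mm up (clip's z) from the loop's centre. This leg is in the cross hole; a bent spring leg grips the nose from below.
- guard (a joint): Opening angle of the guard, rad: 0 shut, 1.57 fully open on its stop. The guard (about 0.7 kg) passes its balance point at about 0.8, and beyond that falls open by itself if let go. It cannot be raised while the bolt's nose is through its hasp plate.
- guard_grip (a point): Middle of the guard's lifting handle, a round bar 12 mm in diameter, 120 mm long along the mill's x, 38 mm above the guard's flat wire top; shut, it is at y -28, z 264 mm of the mill. It moves with the guard, 204 mm from the hinge axis: shut 116 mm to -y and 168 mm up from it, fully open 168 mm to +y and 116 mm up. The round bar can turn between fingers.
- guard_hinge (a point): On the guard's hinge axis, at x 0, y 88, z 96 mm of the mill. The axis is along the mill's x; the lifting handle swings up and over to +y about it.
- tray_in (a point): Centre of the inner floor of the wooden parts tray, to the right of the mill: outside 220 (its x) x 160 (its y) x 26 mm high, walls and floor 6 mm. It does not move. This point is 6 mm above the bench.
- mug: Bystander: terracotta mug 80 mm across, 95 mm high, handle to its +y; origin under its centre.
- brush: Bystander: flat brush 190 mm long, lying on the bench.
- glaze_jar: Bystander: grey glaze jar with a black lid, 76 mm across, 105 mm high; origin under its centre.

How it is judged:
On the way, in this order (a step that is already met when the one before it is completed fails the run):
1. the R-clip is out of the bolt's nose ((y of clip_tip in the frame of barrel below -0.02 m or distance between clip_tip and barrel above 0.12 m)), for 0.2 s.
2. the bolt is parked in its holding notch with the robot's hand off it (value of joint bolt above 0.029 m and value of joint bolt_turn above 0.8 rad and contact force between the fingers and bolt_turn below 0.2 N), for 0.3 s.
3. the guard is swung open (value of joint guard above 1.45 rad), for 0.2 s.
At the end, for the whole second after the job is handed in: The bolt stays parked by itself (drawn back over 29 mm, handle tipped over 0.8 rad), the guard rests open (over 1.45 rad), and the R-clip lies at rest inside the wooden tray (loop and leg end between its walls, loop centre under 25 mm above its floor) (value of joint bolt above 0.029 m and value of joint bolt_turn above 0.8 rad and value of joint guard above 1.45 rad and x of clip_loop in the frame of tray_in between -0.106 and 0.106 m and y of clip_loop in the frame of tray_in between -0.076 and 0.076 m and x of clip_tip in the frame of tray_in between -0.106 and 0.106 m and y of clip_tip in the frame of tray_in between -0.076 and 0.076 m and z of clip_loop in the frame of tray_in below 0.025 m and z of clip_tip in the frame of tray_in below 0.03 m and linear speed of clip below 0.02 m/s); the robot touches nothing.
It fails at once if the guard is dropped (it turns faster than 3 rad/s) (velocity of joint guard above 3 rad/s or velocity of joint guard below -3 rad/s).
It fails at once if the mug is moved by more than 30 mm or tipped over (distance of mug from where it was at the start of the episode above 0.03 m or angle between mug's own z axis and vertical above 0.4 rad).
It fails at once if the brush is moved by more than 30 mm (distance of brush from where it was at the start of the episode above 0.03 m).
It fails at once if the glaze jar is moved by more than 30 mm or tipped over (distance of glaze_jar from where it was at the start of the episode above 0.03 m or angle between glaze_jar's own z axis and vertical above 0.4 rad).
It also fails if it takes over 64 s, if anything falls off the work surface, if the arm or the gripper's body presses on something with over 40 N, if the wrist force passes 120 N, or if a joint passes its speed limit or range.

## Robot

A 6-joint arm with a two-finger parallel gripper is mounted at the origin on the work surface. World frame = base frame: x ahead of the robot, y to its left, z up, the work surface at z = 0. Lengths are in m, angles in rad, forces in N, time in s.
With the tool pointing down it reaches from about 0.4 to 0.925 m from the base axis. Payload 12.5 kg.
Tool frame: the origin (TCP) lies at the very end of the fingers, on their centre line; the grasp point (between the pads) lies 19 mm behind it; z points along the fingers, y is the line along which they close (so a half turn about z gives the same grasp; the last joint's range is limited). The gripper opens to 95 mm and grips with 3 to 60 N. Pads are 20 mm wide; open, the fingers measure 119 mm over their backs; the gripper's body (75 mm by 180 mm) begins 59 mm behind the grasp point.
Start: joints at [-1.405, 0.491, 1.559, -0, 1.092, -0.106], TCP at [0.168, -0.602, 0.215] pointing down, gripper open.
Joint ranges: [-3.1, 3.1], [-0.84, 2.19], [0.05, 2.79], [-1.13, 4.28], [0.06, 2.93], [-2.69, 2.69]. Speed limits (rad/s): [2.22, 2.22, 2.79, 3.14, 3.14, 3.14].

## Interface

Orientations are given as a unit quaternion [x, y, z, w].
In Python, from rig import manip gives the robot as it stands. The module is installed in compiled form; this text tells all that it offers.
- The arm moves only by the tool carry_out, never from a script. Its argument "motion" is a list of rows, each a list of 7 numbers: the opening, from 0 (shut) to 1 (fully open), then the shift along the world's x, y, z in mm, then the turn, a rotation vector about the world's x, y, z in rad. In form: [[jaw, dx, dy, dz, rx, ry, rz], ...]. A call has 1 to 12 rows; each row is the pose to reach, as a shift and turn from the pose commanded when the call began; what a row does not reach only later rows make up. A row lasts 1/10 s, in which the tool goes at most 50 mm and 8.59 degrees, less where a joint would pass 70% of its speed; a pose out of reach is approached as far as the arm can. A call with a gripper value outside its range is refused whole. The fingers move at their own pace and stop on an object; "force" is the grip in N (left out, the last holds). Time passes only in rows, so rows that repeat a pose let the fingers close. It gives the time, the measured TCP pose, the force, the opening and the grip force at its end, in the units of the state.
- manip.get_obs(): the state, without advancing time (a new reading comes with each control period).
- manip.capture(name): name is "side" or "top" or "wrist"; returns the picture (384x512x3 uint8, red, green, blue); there is no depth.
- manip.camera_info(name): a dict with "intrinsics" (3x3 intrinsics, pixels), "pose" (4x4, takes a point from camera to world coordinates). Camera axes: x right, y up, looking along -z (the intrinsics and any distortion apply to the point x, -y, -z); pixel columns grow to the right and rows downward; lengths in m; the calibration is good to about 2 mm. The wrist camera is an equidistant fisheye: a pixel r from the principal point sees the ray r / f radians off the axis. A picture is of the moment at which its call begins: read the wrist's pose just before it. camera_info takes no time and is no camera call; for the wrist camera it gives the pose at the moment of the call.
- manip.sign_off(): hands the job in; it is judged then, once.
The state is a dict: "clock": time; "joints": joint angles; "qd": joint speeds; "joint_torque": joint torques, N m; "position": TCP position; "tcp_rot": TCP orientation; "wrist_force": force on the tool from outside, world axes, zero at the start; "moment": the same for the moment, N m; "opening": finger opening in m; "gripper_force": force on a finger pad.
Only numpy, scipy, OpenCV 4.12 (cv2) and the standard library are available. Lean on these libraries where they do the work, as an engineer would, in place of code of your own. Each camera call takes 0.05 s, during which the arm holds its last target. There are 200 camera calls.

## Working session

There is one attempt and no reset: what is moved stays moved. The work goes in short steps, Python scripts to look and compute and a tool call to move; the robot and the scene stay as the last step left them, time stands still between calls to the robot, and variables do not carry over. Pictures are saved under pics/ and viewed, at most 10 in all, crops included, and the job is handed in when it is done.

Besides the shell and the picture viewer there is one more tool, called after "Call:" by a JSON object that holds its "name" and its "arguments". carry_out: Moves the arm, as the interface text tells. Its arguments: {"type":"object","properties":{"motion":{"type":"array"},"force":{"type":"number"}},"required":["motion"]}

```bash
mkdir -p pics
python3 - <<'E'
from rig import manip
import cv2,numpy as np
for n in("side","top"):
    im=manip.capture(n);cv2.imwrite(f"pics/{n}0.png",cv2.resize(im[:,:,::-1],(800,600),interpolation=cv2.INTER_CUBIC))
    i=manip.camera_info(n);print(n,np.round(i["intrinsics"],2).tolist(),np.round(i["pose"],4).tolist(),[k for k in i])
o=manip.get_obs();print(o)
E
```

```text
side [[378.49, 0.0, 255.14], [0.0, 378.49, 189.54], [0.0, 0.0, 1.0]] [[0.6174, -0.4373, 0.6539, 1.3445], [0.7864, 0.3637, -0.4993, -0.5953], [-0.0195, 0.8225, 0.5684, 0.856], [0.0, 0.0, 0.0, 1.0]] ['intrinsics', 'pose']
top [[471.72, 0.0, 251.05], [0.0, 471.72, 190.36], [0.0, 0.0, 1.0]] [[0.0204, 0.9916, -0.1275, 0.3922], [-0.9996, 0.0176, -0.0226, -0.0247], [-0.0201, 0.1279, 0.9916, 1.6581], [0.0, 0.0, 0.0, 1.0]] ['intrinsics', 'pose']
{'clock': 0.1, 'joints': array([-1.40462060e+00,  4.91472619e-01,  1.55939087e+00, -4.45930400e-05,
        1.09169101e+00, -1.05620678e-01]), 'qd': array([-0.00034345, -0.00123396, -0.001232  ,  0.00345894, -0.00095688,
        0.00191991]), 'joint_torque': array([ 4.31757770e-03, -6.13623047e+01, -2.58606952e+01,  6.94472878e-02,
        4.70095722e-02, -6.40763005e-05]), 'position': array([ 0.16775219, -0.60184328,  0.21413593]), 'tcp_rot': array([ 9.90778534e-01,  1.35490462e-01, -3.43310635e-05, -4.80105038e-04]), 'wrist_force': array([ 0.11185883, -1.06932696,  0.19343016]), 'moment': array([-0.06081882,  0.01377922, -0.01052003]), 'gripper_force': 0.0, 'opening': 0.09458447157610046}
```

View pics/side0.png

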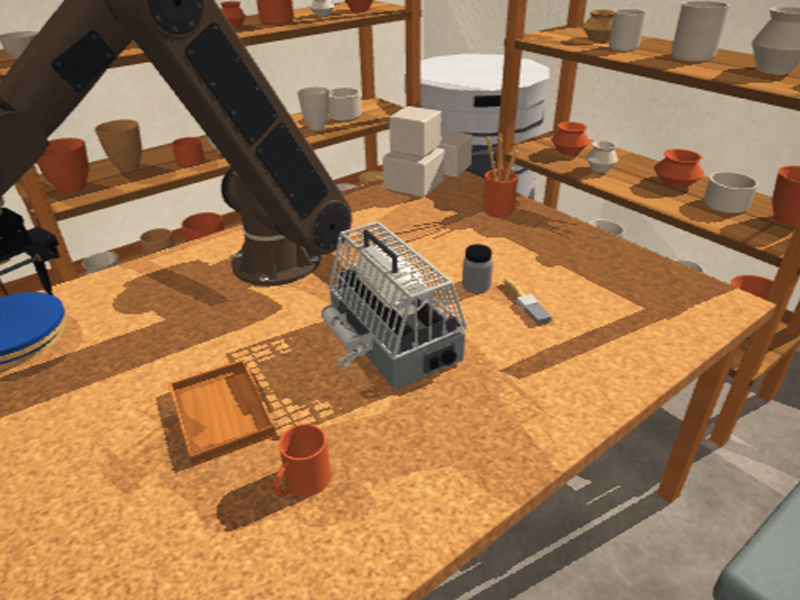

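View pics/top0.png

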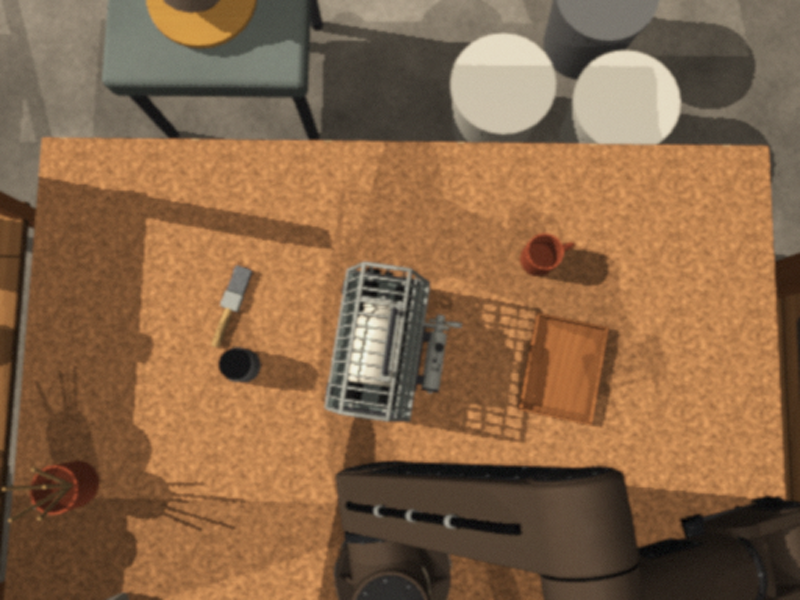

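Run:
```python
import cv2,numpy as np
from rig import manip
t=manip.capture("top")[162:282,208:298,::-1]; s=manip.capture("side")[138:258,202:302,::-1]
r=lambda a:cv2.resize(a,None,fx=4,fy=5*0.8,interpolation=cv2.INTER_CUBIC)
cv2.imwrite("pics/c1.png",np.hstack([r(t),r(s)]))
```

```text
(no output)
```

View pics/c1.png

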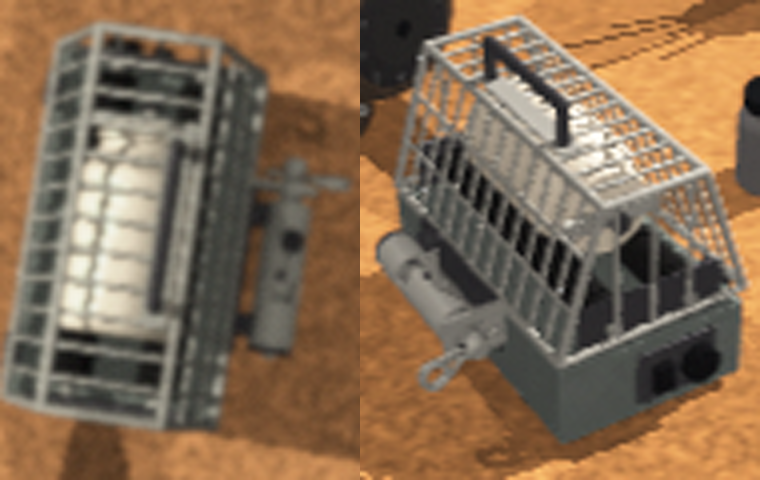

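```bash
cat > h.py <<'E'
import numpy as np
from rig import manip
from scipy.optimize import least_squares
from scipy.spatial.transform import Rotation as R
def proj(n,P):
    i=manip.camera_info(n);T=i["pose"];K=i["intrinsics"]
    q=(np.asarray(P)-T[:3,3])@T[:3,:3]
    return np.c_[K[0,2]+K[0,0]*q[:,0]/-q[:,2],K[1,2]+K[1,1]*q[:,1]/q[:,2]]
def W(p,L):
    c,s=np.cos(p[2]),np.sin(p[2]);L=np.atleast_2d(np.asarray(L,float))
    return np.c_[p[0]+c*L[:,0]-s*L[:,1],p[1]+s*L[:,0]+c*L[:,1],L[:,2]]
def fit(obs,p0):
    f=lambda p:np.concatenate([(proj(n,W(p,[o[0] for o in O]))-[o[1] for o in O]).ravel() for n,O in obs.items()])
    r=least_squares(f,p0,loss="soft_l1");print(np.round(r.x,4));print(np.round(f(r.x).reshape(-1,2),1).tolist());return r.x
E
python3 - <<'E'
from h import *
t=lambda u,v:(208+u/4,162+v/4); s=lambda u,v:(202+(u-360)/4,138+v/4)
m=lambda *a:tuple(x/1000 for x in a)
obs={"top":[(m(60,-28,264),t(175,142)),(m(-60,-28,264),t(155,310)),(m(10,-122,146),t(291,240)),(m(-81,-122,78),t(269,348)),(m(70,-160,64),t(335,184))],
"side":[(m(150,-88,0),s(562,442)),(m(150,88,0),s(738,372)),(m(60,-28,264),s(564,108)),(m(-60,-28,264),s(490,43)),(m(70,-160,64),s(436,372))]}
fit(obs,[.6,0,0])
k=1.5625
obs={"top":[(m(110,80,26),(540/k,316/k)),(m(110,-80,26),(608/k,330/k)),(m(-110,-80,26),(592/k,424/k)),(m(-110,80,26),(520/k,408/k))],
"side":[(m(-110,-80,26),(170/k,382/k)),(m(-110,80,26),(243/k,362/k)),(m(110,80,26),(275/k,430/k)),(m(110,-80,26),(190/k,460/k))]}
fit(obs,[.6,-.3,0])
for q in [(545,262)]:
  pass
E
```

```text
[ 0.4912  0.039  -0.1089]
[[-0.1, 0.8], [-0.3, -1.0], [-1.3, -0.5], [0.1, 0.9], [0.1, -1.2], [0.5, 2.9], [0.4, 0.6], [-0.7, -1.5], [-1.3, -0.8], [-0.8, -0.4]]
[ 0.4562 -0.3696 -0.1955]
[[-1.0, -3.8], [1.2, -3.0], [-0.2, -0.1], [-0.5, -0.0], [-1.6, 0.7], [0.7, -1.9], [-0.3, -2.2], [-1.5, -1.2]]
```

```bash
cat >> h.py <<'E'
M=np.array([0.4912,0.039,-0.1089])
def Rt(tilt,yaw=None,close='x'):
    "tool R: tilt = lean of tool outward to -y about mill x; close along mill x or y"
    a=M[2] if yaw is None else yaw
    B=R.from_euler('z',a).as_matrix()
    z=B@[0,np.sin(tilt),-np.cos(tilt)]
    y=B[:,0] if close=='x' else B@[0,-np.cos(tilt),-np.sin(tilt)]
    return R.from_matrix(np.c_[np.cross(y,z),y,z])
def delta(p,Rg,back=0.019):
    "p: world point wanted at the point 'back' behind the TCP"
    o=manip.get_obs();R0=R.from_quat(o['tcp_rot']);z=Rg.as_matrix()[:,2]
    t=np.ravel(p)+back*z
    print('d mm',np.round((t-o['position'])*1e3,1),'rot',np.round((Rg*R0.inv()).as_rotvec(),3),'tcp',np.round(t,3),'now',np.round(o['position'],4),'j',np.round(o['joints'],2),'t',round(o['clock'],2),'F',np.round(o['wrist_force'],1))
E
python3 - <<'E'
from h import *
k=1.5625
T=manip.camera_info("top")
f=lambda p:(proj("top",[[p[0],p[1],.095]])-[545/k,250/k]).ravel()
print(least_squares(f,[.6,-.3]).x)
L=W(M,[[.07,-.160,.064]])
for back in(.139,.019): delta(L,Rt(.785),back-0) if 0 else delta(L,Rt(.785),-back+.0)
for b in (.019,.013): delta(L,Rt(.785),b)
E
```

```text
[ 0.70177816 -0.31502658]
d mm [364.9 376.6 -51.9] rot [ 0.633 -0.538  1.125] tcp [ 0.533 -0.225  0.162] now [ 0.1678 -0.6019  0.2143] j [-1.4   0.49  1.56 -0.    1.09 -0.11] t 0.2 F [-0.6 -1.2  0.5]
d mm [ 374.1  460.9 -136.8] rot [ 0.633 -0.538  1.125] tcp [ 0.542 -0.141  0.077] now [ 0.1678 -0.6019  0.2143] j [-1.4   0.49  1.56 -0.    1.09 -0.11] t 0.2 F [-0.6 -1.2  0.5]
d mm [ 377.1  487.6 -163.7] rot [ 0.633 -0.538  1.125] tcp [ 0.545 -0.114  0.051] now [ 0.1678 -0.6019  0.2143] j [-1.4   0.49  1.56 -0.    1.09 -0.11] t 0.2 F [-0.6 -1.2  0.5]
d mm [ 376.6  483.4 -159.5] rot [ 0.633 -0.538  1.125] tcp [ 0.544 -0.119  0.055] now [ 0.1678 -0.6019  0.2143] j [-1.4   0.49  1.56 -0.    1.09 -0.11] t 0.2 F [-0.6 -1.2  0.5]
```

Call:
{"name": "carry_out", "arguments": {"motion": [[0.6,50,50,45,0.063,-0.054,0.113],[0.6,100,100,45,0.127,-0.108,0.225],[0.6,150,150,45,0.19,-0.161,0.338],[0.6,200,200,45,0.253,-0.215,0.45],[0.6,250,240,45,0.317,-0.269,0.563],[0.6,290,270,45,0.38,-0.323,0.675],[0.6,330,300,45,0.443,-0.377,0.788],[0.6,330,300,45,0.506,-0.43,0.9],[0.6,330,300,45,0.57,-0.484,1.013],[0.6,330,300,45,0.633,-0.538,1.125],[0.6,330,300,45,0.633,-0.538,1.125],[0.6,330,300,45,0.633,-0.538,1.125]]}}

```text
clock: 1.4
position: [0.4975, -0.3025, 0.2591]
tcp_rot: [0.69, 0.615, 0.284, -0.255]
wrist_force: [-0.3, -0.7, 0.2]
opening: 0.0571
gripper_force: 0.0
```

Run:
```python
from h import *
import cv2
delta(W(M,[[.07,-.160,.064]]),Rt(.785),.013)
i=manip.camera_info("wrist");im=manip.capture("wrist");cv2.imwrite("pics/w1.png",cv2.resize(im[:,:,::-1],(800,600),interpolation=cv2.INTER_CUBIC))
print(np.round(i["intrinsics"],2).tolist(),np.round(i["pose"],3).tolist())
np.save("w1.npy",i["pose"])
```

```text
d mm [  46.8  183.9 -204.3] rot [ 0.002 -0.002  0.004] tcp [ 0.544 -0.119  0.055] now [ 0.4975 -0.3025  0.2591] j [-0.9   0.61  1.43  0.53  1.69 -0.88] t 1.4 F [-0.3 -0.7  0.2]
[[297.32, 0.0, 254.42], [0.0, 297.32, 187.19], [0.0, 0.0, 1.0]] [[0.993, 0.1, -0.054, 0.491], [-0.114, 0.864, -0.49, -0.369], [-0.003, 0.493, 0.87, 0.432], [0.0, 0.0, 0.0, 1.0]]
```

View pics/w1.png

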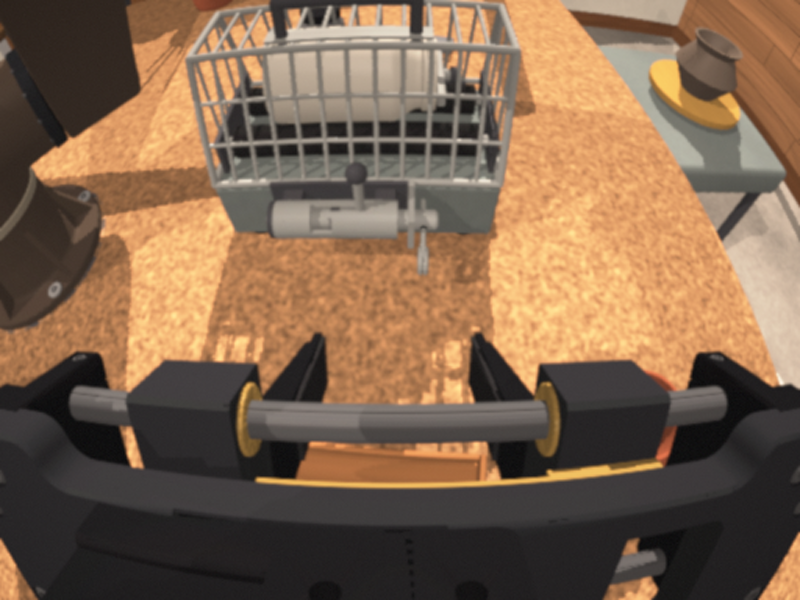

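Run:
```python
import cv2
from rig import manip
im=manip.capture("wrist")[90:190,125:325,::-1];cv2.imwrite("pics/w2.png",cv2.resize(im,None,fx=4,fy=4,interpolation=cv2.INTER_CUBIC))
```

```text
(no output)
```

View pics/w2.png

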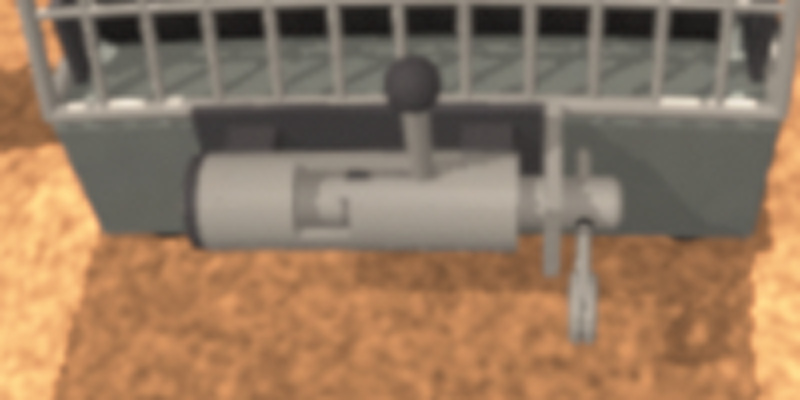

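```bash
cat >> h.py <<'E'
_p=proj
def proj(n,P,T=None):
    if n!="wrist": return _p(n,P)
    i=manip.camera_info(n);T=i["pose"];K=i["intrinsics"]
    q=(np.asarray(P)-T[:3,3])@T[:3,:3]; v=np.c_[q[:,0],-q[:,1]];rr=np.hypot(*v.T)
    return K[:2,2]+K[0,0]*v*(np.arctan2(rr,-q[:,2])/rr)[:,None]
E
python3 - <<'E'
from h import *
t=lambda u,v:(208+u/4,162+v/4); s=lambda u,v:(202+(u-360)/4,138+v/4); w=lambda u,v:(125+u/4,90+v/4)
m=lambda *a:tuple(x/1000 for x in a)
wr=[(m(10,-122,146),w(412,83)),(m(70,-160,64),w(582,313)),(m(-150,-88,0),w(105,233)),(m(150,-88,0),w(752,236)),(m(-150,-88,88),w(60,120)),(m(150,-88,88),w(783,122)),(m(84,-122,78),w(620,203)),(m(-81,-122,78),w(190,200))]
fit({"wrist":wr},M)
p=fit({"wrist":wr,"top":[(m(60,-28,264),t(175,142)),(m(-60,-28,264),t(155,310)),(m(10,-122,146),t(291,240)),(m(-81,-122,78),t(269,348)),(m(70,-160,64),t(335,184))]},M)
E
```

```text
[ 0.4949  0.0394 -0.1431]
[[0.2, -2.4], [-0.2, -2.1], [0.4, 3.0], [-0.5, 4.9], [-2.5, 0.3], [0.4, 1.1], [-0.2, -0.1], [1.4, -0.6]]
[ 0.4941  0.039  -0.138 ]
[[0.1, -2.2], [-0.1, -2.0], [0.1, 3.6], [-0.6, 4.8], [-2.8, 0.9], [0.2, 1.0], [-0.2, -0.1], [1.3, -0.2], [0.5, 0.2], [-0.9, -1.8], [-1.3, -0.3], [-0.7, 1.0], [0.5, -0.6]]
```

Run:
```python
from h import *
t=lambda u,v:(208+u/4,162+v/4); s=lambda u,v:(202+(u-360)/4,138+v/4); w=lambda u,v:(125+u/4,90+v/4)
m=lambda *a:tuple(x/1000 for x in a)
wr=[(m(10,-122,146),w(412,83)),(m(70,-160,64),w(582,313)),(m(84,-122,78),w(620,203)),(m(-81,-122,78),w(190,200))]
fit({"wrist":wr},M)
to=[(m(60,-28,264),t(175,142)),(m(-60,-28,264),t(155,310)),(m(10,-122,146),t(291,240)),(m(-81,-122,78),t(269,348)),(m(70,-160,64),t(335,184))]
si=[(m(60,-28,264),s(564,108)),(m(-60,-28,264),s(490,43)),(m(70,-160,64),s(436,372))]
fit({"top":to},M)
p=fit({"wrist":wr,"top":to,"side":si},M)
print(W(p,[[.07,-.16,.064],[.01,-.122,.146]]))
```

```text
[ 0.4943  0.0367 -0.1425]
[[-0.1, -1.0], [-0.3, -0.6], [-0.2, 1.3], [1.0, 0.8]]
[ 0.4908  0.0382 -0.1137]
[[0.3, 1.0], [-0.1, -0.8], [-1.0, -0.2], [0.2, 1.2], [0.4, -0.8]]
[ 0.4935  0.0377 -0.1344]
[[0.1, -1.5], [-0.0, -1.4], [-0.2, 0.5], [1.1, 0.7], [0.9, 0.3], [-0.4, -1.6], [-0.9, -0.3], [-0.2, 1.1], [0.8, -0.6], [-1.1, -1.0], [-0.9, -0.7], [-1.8, -0.4]]
[[ 0.54147524 -0.13025868  0.064     ]
 [ 0.48710735 -0.08456259  0.146     ]]
```

```bash
sed -i 's/^M=.*/M=np.array([0.4935,0.0377,-0.134])/' h.py
python3 - <<'E'
from h import *
delta(W(M,[[.07,-.160,.064]]),Rt(.785),-.05)
delta(W(M,[[.07,-.160,.064]]),Rt(.785),.013)
E
```

```text
d mm [  39.6  137.5 -160.6] rot [ 0.002 -0.001 -0.021] tcp [ 0.537 -0.165  0.099] now [ 0.4972 -0.3027  0.26  ] j [-0.9   0.61  1.43  0.53  1.69 -0.88] t 1.5 F [ 0.3  0.8 -0.4]
d mm [  45.6  181.6 -205.2] rot [ 0.002 -0.001 -0.021] tcp [ 0.543 -0.121  0.055] now [ 0.4972 -0.3027  0.26  ] j [-0.9   0.61  1.43  0.53  1.69 -0.88] t 1.5 F [ 0.3  0.8 -0.4]
```

Call:
{"name": "carry_out", "arguments": {"motion": [[0.45,10,35,-40,0,0,-0.02],[0.45,20,70,-80,0,0,-0.02],[0.45,30,105,-120,0,0,-0.02],[0.45,40,137,-161,0,0,-0.02],[0.45,40,137,-161,0,0,-0.02],[0.45,40,137,-161,0,0,-0.02]]}}

```text
clock: 2.1
position: [0.5374, -0.1646, 0.0984]
tcp_rot: [0.695, 0.609, 0.287, -0.253]
wrist_force: [0.6, -0.0, -0.2]
opening: 0.0428
gripper_force: 0.0
```

Run:
```python
from h import *
import cv2
o=manip.get_obs();z=R.from_quat(o['tcp_rot']).as_matrix()[:,2]
L=W(M,[[.07,-.160,.064]])
delta(L,Rt(.785),.013)
q=proj("wrist",np.r_[L,[o['position']],[o['position']+.06*z],W(M,[[.01,-.122,.146]])]);print(np.round(q,1).tolist())
im=manip.capture("wrist")[130:280,160:360,::-1];cv2.imwrite("pics/w3.png",cv2.resize(im,None,fx=4,fy=4,interpolation=cv2.INTER_CUBIC))
```

```text
d mm [  5.3  43.5 -43.5] rot [-0.    -0.002 -0.004] tcp [ 0.543 -0.121  0.055] now [ 0.5374 -0.1646  0.0984] j [-0.71  0.73  1.72  0.67  1.27 -0.98] t 2.1 F [ 0.6 -0.  -0.2]
[[253.2, 204.9], [253.5, 230.3], [253.6, 200.7], [159.5, 94.0]]
```

View pics/w3.png

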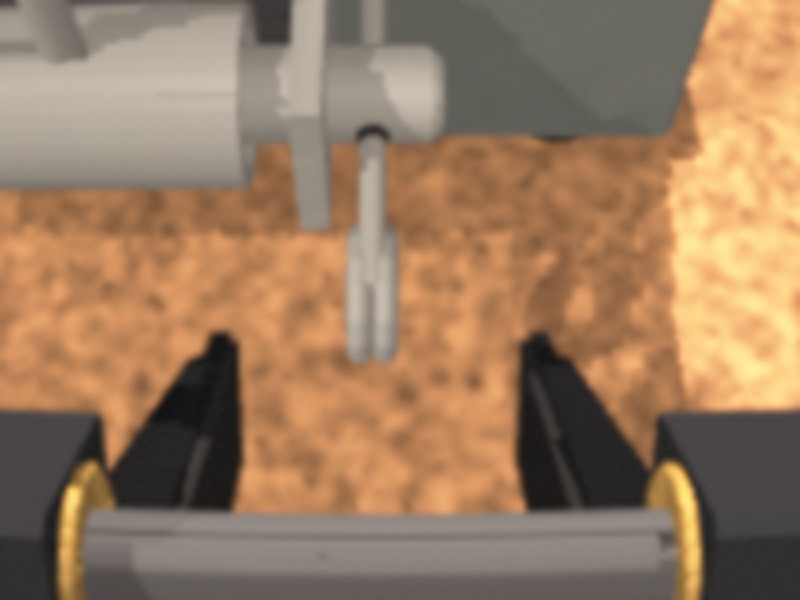

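Call:
{"name": "carry_out", "arguments": {"motion": [[0.45,2,20,-20,0,0,-0.004],[0.45,5,40,-41,0,0,-0.004],[0.45,5,40,-41,0,0,-0.004],[0,5,40,-41,0,0,-0.004],[0,5,40,-41,0,0,-0.004],[0,5,40,-41,0,0,-0.004],[0,5,40,-41,0,0,-0.004],[0,5,40,-41,0,0,-0.004],[0,5,40,-41,0,0,-0.004]], "force": 35}}

```text
clock: 3.05
position: [0.5429, -0.1253, 0.0578]
tcp_rot: [0.696, 0.608, 0.288, -0.251]
wrist_force: [-0.2, -1.1, 0.9]
opening: 0.0096
gripper_force: 34.9
```

Call:
{"name": "carry_out", "arguments": {"motion": [[0,-1,-9,0,0,0,0],[0,-2,-18,0,0,0,0],[0,-4,-30,0,0,0,0],[0,-5,-40,0,0,0,0],[0,-7,-50,0,0,0,0],[0,-9,-65,0,0,0,0],[0,-11,-80,0,0,0,0],[0,-12,-90,30,0,0,0],[0,-12,-90,50,0,0,0]]}}

```text
clock: 3.95
position: [0.5308, -0.2171, 0.1087]
tcp_rot: [0.696, 0.608, 0.288, -0.251]
wrist_force: [0.8, -0.5, -0.7]
opening: 0.0093
gripper_force: 35.0
```

Run:
```python
from h import *
import cv2
T=np.array([0.4562,-0.3696,-0.1955])
t=np.array([0,-.032,.03])  # loop in tray frame (z world)
L=W(T,[t]); delta(L+[0,0,.1],Rt(.785),.009); delta(L,Rt(.785),.009)
a=manip.capture("wrist")[130:280,160:360,::-1];b=manip.capture("top")[185:285,310:410,::-1]
r=lambda a,f:cv2.resize(a,None,fx=f,fy=f,interpolation=cv2.INTER_CUBIC)
cv2.imwrite("pics/w4.png",np.hstack([r(a,2),r(b,3)]))
print(proj("top",W(T,np.array([[.11,.08,.026],[.11,-.08,.026],[-.11,-.08,.026],[-.11,.08,.026]]))).round(1).tolist())
```

```text
d mm [ -80.  -177.5   14.9] rot [0.001 0.001 0.001] tcp [ 0.451 -0.395  0.124] now [ 0.5308 -0.2171  0.1087] j [-0.78  0.74  1.65  0.62  1.34 -0.98] t 3.95 F [ 0.8 -0.5 -0.7]
d mm [ -80.  -177.5  -85.1] rot [0.001 0.001 0.001] tcp [ 0.451 -0.395  0.024] now [ 0.5308 -0.2171  0.1087] j [-0.78  0.74  1.65  0.62  1.34 -0.98] t 3.95 F [ 0.8 -0.5 -0.7]
[[344.6, 198.4], [390.3, 208.2], [378.7, 271.3], [332.3, 261.1]]
```

View pics/w4.png

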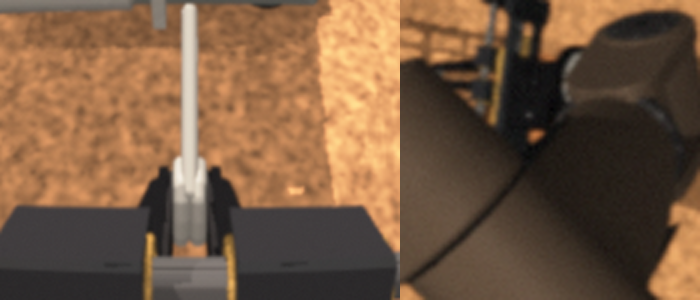

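Call:
{"name": "carry_out", "arguments": {"motion": [[0,-10,-25,20,0,0,0],[0,-30,-65,20,0,0,0],[0,-50,-110,20,0,0,0],[0,-70,-150,20,0,0,0],[0,-80,-178,5,0,0,0],[0,-80,-178,-30,0,0,0],[0,-80,-178,-60,0,0,0],[0,-80,-178,-80,0,0,0],[0,-80,-178,-88,0,0,0],[0,-80,-178,-88,0,0,0],[0,-80,-178,-88,0,0,0]]}}

```text
clock: 5.15
position: [0.4512, -0.3931, 0.0203]
tcp_rot: [0.695, 0.609, 0.288, -0.251]
wrist_force: [-0.2, -0.8, -1.1]
opening: 0.0094
gripper_force: 35.0
```

Call:
{"name": "carry_out", "arguments": {"motion": [[0.15,0,0,0,0,0,0],[0.3,0,0,0,0,0,0],[0.4,0,0,0,0,0,0],[0.4,0,0,0,0,0,0],[0.4,-3,-20,20,0,0,0],[0.5,-5,-45,45,0,0,0],[0.6,-5,-45,90,0,0,0],[0.6,-5,-45,130,0,0,0]]}}

```text
clock: 5.95
position: [0.4455, -0.4386, 0.151]
tcp_rot: [0.696, 0.608, 0.288, -0.252]
wrist_force: [0.7, -0.5, 1.2]
opening: 0.0546
gripper_force: 0.0
```

Run:
```python
from h import *
import cv2
P=W(M,[[.01,-.122,.146]])
delta(P,Rt(.785),-.06); delta(P,Rt(.785),.012)
a=manip.capture("wrist")[120:330,110:400,::-1]
cv2.imwrite("pics/w5.png",cv2.resize(a,None,fx=2.7,fy=2.7,interpolation=cv2.INTER_CUBIC))
T=np.array([0.4562,-0.3696,-0.1955])
print(((proj("wrist",W(T,[[0,-.032,.02]]))-[110,120])*2.7).round())
```

```text
d mm [ 35.9 312.   37.4] rot [ 0. -0.  0.] tcp [ 0.481 -0.127  0.188] now [ 0.4455 -0.4386  0.151 ] j [-1.07  0.82  1.31  0.44  1.68 -1.04] t 5.95 F [ 0.7 -0.5  1.2]
d mm [ 42.7 362.4 -13.5] rot [ 0. -0.  0.] tcp [ 0.488 -0.076  0.138] now [ 0.4455 -0.4386  0.151 ] j [-1.07  0.82  1.31  0.44  1.68 -1.04] t 5.95 F [ 0.7 -0.5  1.2]
[[382. 330.]]
```

View pics/w5.png

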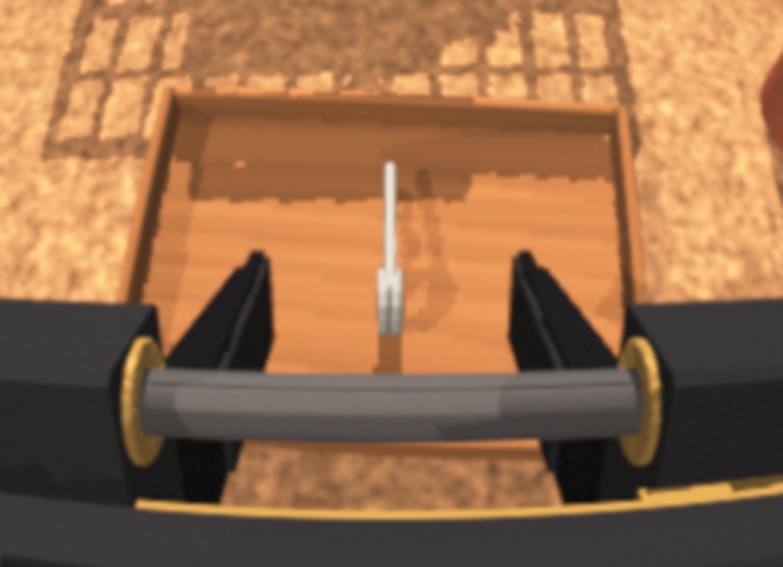

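Call:
{"name": "carry_out", "arguments": {"motion": [[0.5,4,40,37,0,0,0],[0.5,8,80,37,0,0,0],[0.5,13,120,37,0,0,0],[0.5,18,160,37,0,0,0],[0.5,23,200,37,0,0,0],[0.5,28,240,37,0,0,0],[0.5,32,280,37,0,0,0],[0.5,36,312,37,0,0,0],[0.5,36,312,37,0,0,0],[0.5,36,312,37,0,0,0]]}}

```text
clock: 7.0
position: [0.4819, -0.126, 0.1868]
tcp_rot: [0.695, 0.609, 0.288, -0.251]
wrist_force: [-0.5, -0.7, -0.2]
opening: 0.0474
gripper_force: 0.0
```

Run:
```python
from h import *
import cv2
P=W(M,[[.01,-.122,.146]])
delta(P,Rt(.785),.012)
q=proj("wrist",P)[0];print(q)
a=manip.capture("wrist")
# dark ball blob near prediction
x,y=int(q[0]),int(q[1]);c=a[y-25:y+25,x-25:x+25].max(2);ok,l,s,ce=cv2.connectedComponentsWithStats((c<85).astype(np.uint8))
print([(s[i].tolist(),(ce[i]+[x-25,y-25]).round(1).tolist()) for i in range(1,ok) if s[i][4]>60])
cv2.imwrite("pics/w6.png",cv2.resize(a[100:280,130:380,::-1],None,fx=3.2,fy=3.2,interpolation=cv2.INTER_CUBIC))
```

```text
d mm [  6.3  49.8 -49.3] rot [ 0.001  0.001 -0.002] tcp [ 0.488 -0.076  0.138] now [ 0.4819 -0.126   0.1868] j [-0.72  0.53  1.84  0.65  1.34 -0.93] t 7.0 F [-0.5 -0.7 -0.2]
[253.18717685 200.43236462]
[([0, 13, 50, 23, 636], [250.5, 201.2])]
```

View pics/w6.png

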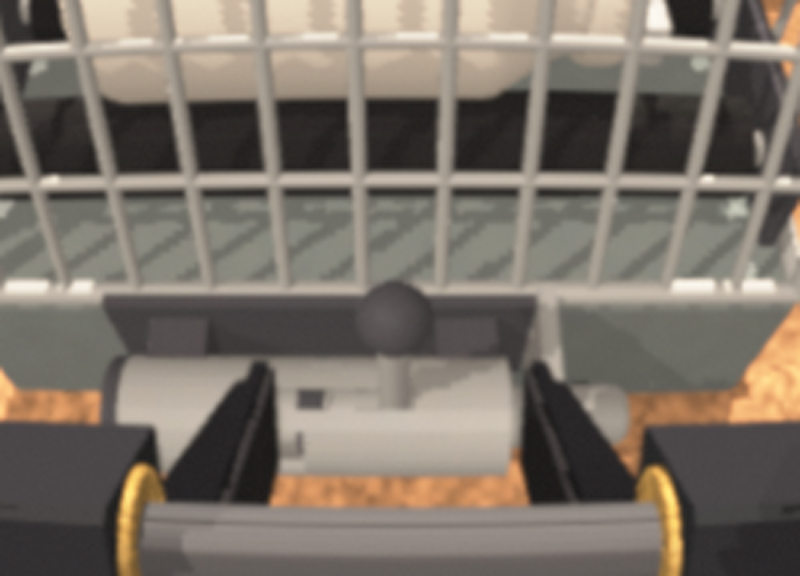

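Call:
{"name": "carry_out", "arguments": {"motion": [[0.5,3,25,-25,0,0,0],[0.5,6,50,-49,0,0,0],[0.5,6,50,-49,0,0,0],[0.1,6,50,-49,0,0,0],[0,6,50,-49,0,0,0],[0,6,50,-49,0,0,0],[0,6,50,-49,0,0,0],[0,6,50,-49,0,0,0],[0,6,50,-49,0,0,0]], "force": 40}}

```text
clock: 7.95
position: [0.4877, -0.0763, 0.138]
tcp_rot: [0.695, 0.608, 0.288, -0.251]
wrist_force: [-2.1, -2.5, 4.8]
opening: 0.0177
gripper_force: 40.0
```

Call:
{"name": "carry_out", "arguments": {"motion": [[0,-5,0.7,0,0,0,0],[0,-10,1.3,0,0,0,0],[0,-15,2,0,0,0,0],[0,-20,2.7,0,0,0,0],[0,-25,3.4,0,0,0,0],[0,-30,4,0,0,0,0],[0,-35,4.7,0,0,0,0],[0,-38,5.1,0,0,0,0],[0,-40,5.4,0,0,0,0],[0,-40,5.4,0,0,0,0]]}}

```text
clock: 8.95
position: [0.4506, -0.0721, 0.1383]
tcp_rot: [0.696, 0.608, 0.29, -0.248]
wrist_force: [14.9, -1.3, 3.7]
opening: 0.0184
gripper_force: 40.0
```

Call:
{"name": "carry_out", "arguments": {"motion": [[0,-1.5,0.2,0,0,0,0],[0,-3,0.4,0,0,0,0],[0,-4,0.5,0,0,0,0],[0,-4,0.5,0,0,0,0],[0,-4,0.5,0,0,0,0]]}}

```text
clock: 9.45
position: [0.4469, -0.0717, 0.1383]
tcp_rot: [0.696, 0.608, 0.29, -0.248]
wrist_force: [14.0, -2.3, 4.2]
opening: 0.0181
gripper_force: 40.0
```

Call:
{"name": "carry_out", "arguments": {"motion": [[0,-1.1,-8.4,-0.5,0,0,0],[0,-2.3,-16.7,-2.1,0,0,0],[0,-3.3,-24.7,-4.7,0,0,0],[0,-4.4,-32.3,-8.3,0,0,0]]}}

```text
clock: 9.85
position: [0.4421, -0.1039, 0.1297]
tcp_rot: [0.696, 0.608, 0.289, -0.249]
wrist_force: [15.4, 0.3, -1.0]
opening: 0.0178
gripper_force: 40.0
```

Call:
{"name": "carry_out", "arguments": {"motion": [[0,-1,-7.1,-4.6,0,0,0],[0,-1.8,-13.7,-9.9,0,0,0],[0,-2.6,-19.4,-16.1,0,0,0],[0,-3.3,-24.4,-23,0,0,0],[0,-3.5,-26.2,-25.9,0,0,0],[0,-3.5,-26.2,-25.9,0,0,0]]}}

```text
clock: 10.45
position: [0.4389, -0.1309, 0.1036]
tcp_rot: [0.697, 0.608, 0.289, -0.248]
wrist_force: [14.1, -6.3, 5.0]
opening: 0.0181
gripper_force: 40.0
```

Call:
{"name": "carry_out", "arguments": {"motion": [[0,4,-0.5,0,0,0,0],[0,8,-1.1,0,0,0,0],[0,11,-1.5,0,0,0,0],[0,11,-1.5,0,0,0,0]]}}

```text
clock: 10.85
position: [0.4478, -0.1316, 0.1039]
tcp_rot: [0.696, 0.609, 0.288, -0.25]
wrist_force: [-1.2, -9.8, 8.3]
opening: 0.018
gripper_force: 40.0
```

Call:
{"name": "carry_out", "arguments": {"motion": [[0.2,0,0,0,0,0,0],[0.4,0,0,0,0,0,0],[0.5,0,0,0,0,0,0],[0.5,0,0,0,0,0,0],[0.5,0,0,0,0,0,0],[0.5,-3,-20,20,0,0,0],[0.5,-6,-45,45,0,0,0],[0.5,-10,-70,80,0,0,0],[0.5,-10,-70,120,0,0,0],[0.5,-10,-70,160,0,0,0],[0.5,-10,-70,160,0,0,0]]}}

```text
clock: 11.95
position: [0.4376, -0.2009, 0.2673]
tcp_rot: [0.695, 0.61, 0.288, -0.248]
wrist_force: [-0.5, 0.4, -0.2]
opening: 0.0476
gripper_force: 0.0
```

Run:
```python
from h import *
import cv2
G=W(M,[[0,-.028,.264]])
delta(G,Rt(0,close='y'),-.06);delta(G,Rt(.3,close='y'),-.06)
o=manip.get_obs();print(R.from_quat(o['tcp_rot']).as_matrix().round(2).tolist(),Rt(.3,close='y').as_matrix().round(2).tolist())
a=manip.capture("wrist")
a=manip.capture("wrist")
cv2.imwrite("pics/w7.png",cv2.resize(a[100:280,130:380,::-1],None,fx=3.2,fy=3.2,interpolation=cv2.INTER_CUBIC))
b=1.05
print(((proj("wrist",W(M,[[-.022,-.122-.068*np.sin(b),.078+.068*np.cos(b)],[.06,-.028,.264],[-.06,-.028,.264]]))-[130,100])*3.2).round())
```

```text
d mm [ 52.2 210.9  56.7] rot [-0.519  0.69  -1.486] tcp [0.49  0.01  0.324] now [ 0.4376 -0.2009  0.2673] j [-0.88  0.44  1.73  0.55  1.56 -0.92] t 11.95 F [-0.5  0.4 -0.2]
d mm [ 49.8 193.3  54.1] rot [-0.26   0.861 -1.36 ] tcp [ 0.487 -0.008  0.321] now [ 0.4376 -0.2009  0.2673] j [-0.88  0.44  1.73  0.55  1.56 -0.92] t 11.95 F [-0.5  0.4 -0.2]
[[0.09, 0.99, 0.1], [0.7, -0.13, 0.7], [0.7, 0.01, -0.71]] [[0.99, -0.13, 0.04], [-0.13, -0.95, 0.29], [0.0, -0.3, -0.96]]
[[ 403.  409.]
 [ 644. -192.]
 [ 289. -201.]]
```

View pics/w7.png

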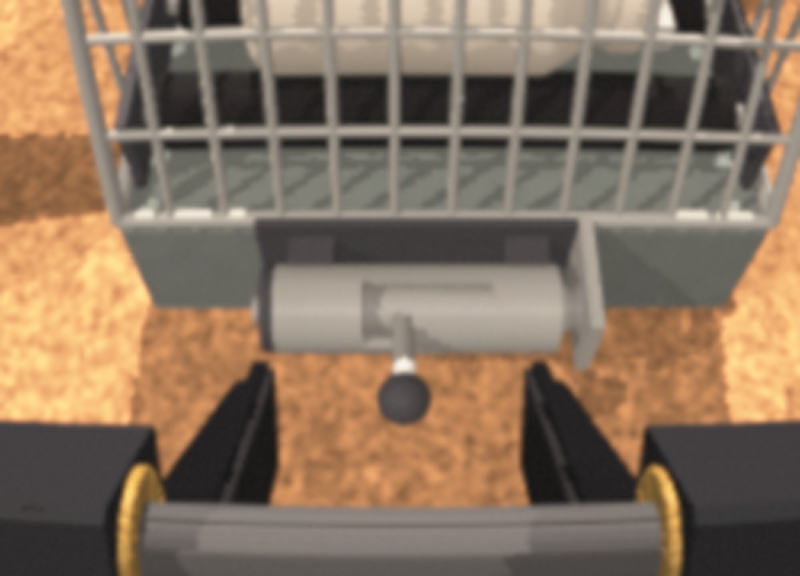

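Call:
{"name": "carry_out", "arguments": {"motion": [[0.7,0,0,40,-0.043,0.058,-0.124],[0.7,5,10,80,-0.087,0.115,-0.248],[0.7,10,30,100,-0.13,0.173,-0.372],[0.7,15,55,100,-0.173,0.23,-0.495],[0.7,20,80,100,-0.216,0.288,-0.619],[0.7,25,105,100,-0.26,0.345,-0.743],[0.7,30,130,100,-0.303,0.403,-0.867],[0.7,35,155,100,-0.346,0.46,-0.991],[0.7,40,175,100,-0.389,0.518,-1.115],[0.7,45,190,100,-0.433,0.575,-1.238],[0.7,50,205,100,-0.476,0.633,-1.362],[0.7,52,211,100,-0.519,0.69,-1.486]]}}

```text
clock: 13.25
position: [0.4888, 0.0122, 0.3621]
tcp_rot: [0.999, -0.048, 0.01, -0.009]
wrist_force: [0.0, -0.9, 0.6]
opening: 0.0671
gripper_force: 0.0
```

Run:
```python
from h import *
import cv2
from numpy import linalg
G=W(M,[[0,-.028,.264]])
delta(G,Rt(0,close='y'),.012)
a=manip.capture("wrist");g=cv2.cvtColor(a,cv2.COLOR_RGB2GRAY)
q=proj("wrist",W(M,[[x,-.028,.264] for x in(-.045,-.03,-.015,0,.015,.03,.045)]));print(q.round(1).tolist())
# across-bar profile: step along mill y
for x in(-.03,0.03):
  ys=np.arange(-.02,.0201,.002);Q=proj("wrist",W(M,[[x,-.028+d,.264] for d in ys]))
  print(x,[int(g[int(round(v)),int(round(u))]) if 0<=v<384 and 0<=u<512 else -1 for u,v in Q])
```

```text
d mm [   0.9   -2.2 -110.1] rot [-0.017  0.021 -0.037] tcp [0.49  0.01  0.252] now [0.4888 0.0122 0.3621] j [-0.12  0.16  1.66  0.02  1.3   1.54] t 13.25 F [ 0.  -0.9  0.6]
[[257.9, 233.8], [258.3, 219.5], [258.7, 204.8], [259.2, 189.5], [259.6, 173.9], [260.1, 157.8], [260.5, 141.5]]
-0.03 [110, 118, 168, 224, 238, 180, 156, 221, 123, 74, 95, 109, 115, 115, 172, 207, 201, 208, 221, 244, 244]
0.03 [111, 123, 181, 237, 225, 176, 211, 233, 83, 79, 98, 109, 119, 113, 207, 206, 203, 194, 193, 199, 211]
```

Call:
{"name": "carry_out", "arguments": {"motion": [[0.7,0,-1,-35,-0.01,0.01,-0.02],[0.7,1,-2,-70,-0.017,0.021,-0.037],[0.7,1,-2,-95,-0.017,0.021,-0.037],[0.7,1,-2,-110,-0.017,0.021,-0.037],[0.7,1,-2,-110,-0.017,0.021,-0.037],[0.2,1,-2,-110,-0.017,0.021,-0.037],[0,1,-2,-110,-0.017,0.021,-0.037],[0,1,-2,-110,-0.017,0.021,-0.037],[0,1,-2,-110,-0.017,0.021,-0.037],[0,1,-2,-110,-0.017,0.021,-0.037],[0,1,-2,-110,-0.017,0.021,-0.037]], "force": 40}}

```text
clock: 14.4
position: [0.4899, 0.0088, 0.2537]
tcp_rot: [0.998, -0.065, 0.002, -0.001]
wrist_force: [1.0, 0.7, 0.2]
opening: 0.0238
gripper_force: 0.0
```

Run:
```python
from h import *
B=np.array([-116,168.]);hm=R.from_euler('z',M[2])
r0=Rt(0,close='y').as_matrix()[:,2]*12
for a in np.arange(0.05,1.6,.0633):
    b=[B[0]*np.cos(a)+B[1]*np.sin(a),-B[0]*np.sin(a)+B[1]*np.cos(a)]
    t=-min(a,1.57)/1.57*.5
    d=hm.apply([0,b[0]-B[0],b[1]-B[1]])+Rt(t,close='y').as_matrix()[:,2]*12-r0
    rv=(Rt(t,close='y')*Rt(0,close='y').inv()).as_rotvec()
    print(round(a,2),d.round(1).tolist(),rv.round(3).tolist())
delta(W(M,[[0,-.028,.264]]),Rt(0,close='y'),.012)
```

```text
0.05 [1.1, 8.3, 5.6] [-0.016, 0.002, 0.0]
0.11 [2.6, 19.1, 12.0] [-0.036, 0.005, -0.0]
0.18 [4.1, 30.4, 17.8] [-0.056, 0.008, 0.0]
0.24 [5.7, 41.9, 22.8] [-0.076, 0.01, 0.0]
0.3 [7.3, 53.8, 27.0] [-0.096, 0.013, 0.0]
0.37 [8.9, 65.9, 30.5] [-0.116, 0.016, 0.0]
0.43 [10.5, 78.2, 33.2] [-0.136, 0.018, 0.0]
0.49 [12.2, 90.6, 35.0] [-0.156, 0.021, 0.0]
0.56 [13.9, 103.2, 36.1] [-0.176, 0.024, 0.0]
0.62 [15.6, 115.7, 36.4] [-0.196, 0.026, 0.0]
0.68 [17.3, 128.3, 35.8] [-0.216, 0.029, 0.0]
0.75 [19.0, 140.8, 34.4] [-0.236, 0.032, 0.0]
0.81 [20.6, 153.2, 32.3] [-0.256, 0.034, -0.0]
0.87 [22.3, 165.4, 29.3] [-0.276, 0.037, 0.0]
0.94 [23.9, 177.4, 25.5] [-0.295, 0.04, 0.0]
1.0 [25.5, 189.1, 21.0] [-0.315, 0.043, 0.0]
1.06 [27.0, 200.6, 15.8] [-0.335, 0.045, 0.0]
1.13 [28.5, 211.6, 9.8] [-0.355, 0.048, 0.0]
1.19 [30.0, 222.3, 3.0] [-0.375, 0.051, 0.0]
1.25 [31.3, 232.5, -4.3] [-0.395, 0.053, -0.0]
1.32 [32.7, 242.3, -12.4] [-0.415, 0.056, 0.0]
1.38 [33.9, 251.5, -21.0] [-0.435, 0.059, 0.0]
1.44 [35.1, 260.1, -30.2] [-0.455, 0.061, 0.0]
1.51 [36.2, 268.2, -40.0] [-0.475, 0.064, 0.0]
1.57 [37.1, 275.6, -50.3] [-0.495, 0.067, 0.0]
d mm [-0.2  1.1 -1.7] rot [-0.002  0.004 -0.004] tcp [0.49  0.01  0.252] now [0.4899 0.0088 0.2537] j [-0.12  0.25  1.83  0.    1.05  1.58] t 14.4 F [1.  0.7 0.2]
```

Fingers have not finished closing; hold a little longer.

Call:
{"name": "carry_out", "arguments": {"motion": [[0,0,1,-1,0,0,0],[0,0,1,-1,0,0,0],[0,0,1,-1,0,0,0]]}}

```text
clock: 14.7
position: [0.49, 0.0109, 0.2524]
tcp_rot: [0.998, -0.065, 0.002, -0.002]
wrist_force: [1.6, 7.6, -1.1]
opening: 0.011
gripper_force: 40.0
```

Call:
{"name": "carry_out", "arguments": {"motion": [[0,1.1,8.3,5.6,-0.016,0.002,0],[0,2.6,19.1,12,-0.036,0.005,0],[0,4.1,30.4,17.8,-0.056,0.008,0],[0,5.7,41.9,22.8,-0.076,0.01,0],[0,7.3,53.8,27,-0.096,0.013,0],[0,8.9,65.9,30.5,-0.116,0.016,0],[0,10.5,78.2,33.2,-0.136,0.018,0],[0,12.2,90.6,35,-0.156,0.021,0],[0,13.9,103.2,36.1,-0.176,0.024,0],[0,15.6,115.7,36.4,-0.196,0.026,0]]}}

```text
clock: 15.7
position: [0.506, 0.1254, 0.2897]
tcp_rot: [0.993, -0.065, -0.004, 0.099]
wrist_force: [1.3, -4.8, 4.9]
opening: 0.0114
gripper_force: 40.0
```

Call:
{"name": "carry_out", "arguments": {"motion": [[0,1.7,12.6,-0.6,-0.02,0.003,0],[0,3.4,25.1,-2,-0.04,0.006,0],[0,5,37.5,-4.1,-0.06,0.008,0],[0,6.7,49.7,-7.1,-0.08,0.011,0],[0,8.3,61.7,-10.9,-0.099,0.014,0],[0,9.9,73.4,-15.4,-0.119,0.017,0],[0,11.4,84.9,-20.6,-0.139,0.019,0],[0,12.9,95.9,-26.6,-0.159,0.022,0],[0,14.4,106.6,-33.4,-0.179,0.025,0],[0,15.7,116.8,-40.7,-0.199,0.027,0]]}}

```text
clock: 16.7
position: [0.522, 0.243, 0.2478]
tcp_rot: [0.978, -0.063, -0.011, 0.197]
wrist_force: [8.8, -1.8, -0.5]
opening: 0.0109
gripper_force: 40.0
```

Call:
{"name": "carry_out", "arguments": {"motion": [[0,1.4,9.8,-8.1,-0.02,0.003,0],[0,2.6,19,-16.7,-0.04,0.006,0],[0,3.8,27.6,-25.9,-0.06,0.008,0],[0,4.4,32,-31,-0.07,0.009,0],[0,4.9,35.7,-35.7,-0.08,0.011,0],[0,5.4,39.5,-41,-0.09,0.012,0],[0,5.8,43.1,-46,-0.1,0.014,0],[0,5.8,43.1,-46,-0.1,0.014,0]]}}

```text
clock: 17.5
position: [0.5275, 0.286, 0.2009]
tcp_rot: [0.967, -0.062, -0.015, 0.246]
wrist_force: [5.8, -0.5, -1.7]
opening: 0.0111
gripper_force: 40.0
```

Run:
```python
from h import *
o=manip.get_obs();z=R.from_quat(o['tcp_rot']).as_matrix()[:,2]
g=o['position']-.012*z-W(M,[[0,.088,.096]])[0]; l=R.from_euler('z',-M[2]).apply(g)
print(l.round(4),np.hypot(l[1],l[2]),'angle',np.arctan2(l[1],l[2])+np.arctan2(116,168),o['wrist_force'],z.round(3))
```

```text
[0.0005 0.1683 0.1155] 0.20415045278398936 angle 1.57380885591395 [ 5.75189159 -0.50421975 -1.69651704] [-0.06  -0.474 -0.878]
```

Call:
{"name": "carry_out", "arguments": {"motion": [[0.12,0,0,0,0,0,0],[0.2,0,0,0,0,0,0],[0.28,0,0,0,0,0,0],[0.28,0,0,0,0,0,0],[0.28,0,0,0,0,0,0],[0.28,1,9,18,0,0,0],[0.28,3,24,44,0,0,0],[0.28,6,47,88,0,0,0],[0.28,9,71,132,0,0,0],[0.28,9,71,132,0,0,0],[0.28,9,71,132,0,0,0],[0.28,9,71,132,0,0,0]]}}

```text
clock: 18.7
position: [0.5356, 0.3559, 0.3329]
tcp_rot: [0.967, -0.063, -0.016, 0.246]
wrist_force: [0.4, 0.0, -0.3]
opening: 0.0263
gripper_force: 0.0
```

Run:
```python
from h import *
import cv2
o=manip.get_obs();print(o['wrist_force'].round(1),o['position'])
g=cv2.cvtColor(manip.capture("wrist"),cv2.COLOR_RGB2GRAY)
for a in(1.40,1.45,1.5,1.57,1.62):
  b=np.array([-.116*np.cos(a)+.168*np.sin(a),.116*np.sin(a)+.168*np.cos(a)])
  Q=proj("wrist",W(M,[[x,.088+b[0],.096+b[1]] for x in(-.05,-.04,-.03,-.02,-.01,.01,.02,.03,.04,.05)]))
  print(a,Q[0].round(),[int(g[int(round(v)),int(round(u))]) if 0<=v<384 and 0<=u<512 else -1 for u,v in Q])
```

```text
[ 0.4  0.  -0.3] [0.53563552 0.35592598 0.33290637]
1.4 [283. 226.] [15, 65, 123, 119, 124, 122, 126, 190, 209, 211]
1.45 [274. 225.] [77, 204, 197, 131, 188, 191, 129, 187, 212, 214]
1.5 [265. 224.] [109, 179, 137, 184, 120, 139, 177, 136, 179, 120]
1.57 [254. 222.] [115, 116, 115, 116, 116, 117, 118, 117, 118, 117]
1.62 [246. 220.] [192, 158, 135, 135, 121, 190, 175, 175, 150, 183]
```

```bash
python3 -c "
from rig import manip
print(manip.sign_off())"
```

```text
the job is handed in; nothing more can be done
None
```

I've handed the job in: the R-clip is in the tray, the bolt is parked in its notch and the guard is open on its stop at about 1.57 rad. I didn't re-check the bolt and clip after the guard swing, never checked the mug, brush and jar again, and the hand-in gave no verdict.

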